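Check the kiln temperature through the lid port

TASK

Lift the stick thermometer up and off its forked hook on the tool rack, carry it to the small kiln and lower its stem through the hole in the middle of the kiln lid, without the stem or gripper touching the kiln, until the tip is about 5 cm below the rim of the hole. Finish while still holding it there: upright, still and in the middle of the hole with clear air all round the stem. Leave the other hanging tools and everything else on the table as they are.

Things in the scene. Friction and masses are not known exactly. Their poses are not given: they have to be found in the camera images.
- probe: Stick thermometer, 80 to 170 g, hanging upright on one of the rack's three forked hooks (which one changes): black cylindrical handle on top, flat round steel heat shield 42 mm across and 4 mm thick, straight steel stem 6 mm thick below. Round about its z axis, which points up; yaw does not matter. Origin: centre of the shield's underside, which rests on the hook, about 153 mm above the table.
- probe_grip (a point): Where to grip the thermometer from above: on its axis, in the straight handle, 45 mm above the probe origin. The handle is 26 mm in diameter and runs from 4 to 80 mm above that origin; its flat top end has a small readout window.
- probe_tip (a point): Tip of the thermometer's stem, 120 mm below the probe origin.
- probe_stem (a point): Point on the stem's axis, 50 mm above the tip (70 mm below the probe origin).
- rack: Fixed tool rack, on either side of the table: wooden base 115 x 250 x 14 mm, two thin posts, a crossbar (top 158 mm above the table) at x = 38 mm, and three forked hooks that point to its own -x, at y = -95, 0 and 95 mm. The tools rise at most 80 mm above the hooks; nothing stands over them. Origin: middle of the base, on the table; z up.
- middle_hook (a point): Middle forked hook, where a tool's disc rests. Each hook is two level 6 mm steel prongs along the rack's x, 14 mm apart inside, upper side 153 mm above the table, their -x tips bent up to 163 mm. A tool's disc rests on both prongs, its shaft between them: raise it at least 15 mm, then bring it out to the rack's -x, clear of the other tools.
- kiln: Small round enamelling kiln, fixed: 190 mm in diameter, lid top 126 mm above the table, a control box with a knob reaching 155 mm out to its own -x, two wire loops on the lid reaching 120 mm out to its +y and -y. Origin: on the table under the middle of the kiln; z up.
- port (a point): Centre of the rim of the hole in the middle of the kiln lid, 130 mm above the table. The hole is round, vertical, 20 mm in diameter and 24 mm deep, set in a grey ceramic thimble 38 mm across that rises 4 mm over the lid; below it lies the empty chamber, 116 mm wide, its floor 78 mm below the rim.
- pick: Soldering pick hanging on another hook: wooden handle up to 20 mm thick, 68 mm high, steel collar 32 mm across, thin pointed steel needle below. Leave alone. Origin: centre of the collar's underside; z up.
- brush: Scratch brush hanging on another hook: dark wooden handle 17 mm thick, 55 mm high, steel collar 30 mm across, brass ferrule and bristles below. Leave alone. Origin: centre of the collar's underside; z up.
- jar_small: Clear lidded jar, 40 mm across, 42 mm high, between kiln and rack. Leave alone. Origin: centre of its underside.
- jar_wide: Clear lidded jar, 46 mm across, 50 mm high, between kiln and rack. Leave alone. Origin: centre of its underside.
- mesh: Steel firing mesh 104 x 104 x 26 mm with two copper blanks on it. Leave alone. Origin: centre of its underside.
- trivet: Four-pointed bent-wire trivet, 50 mm across, 25 mm high. Leave alone. Origin: centre of its underside.
- sifter: Blue plastic enamel sifter: round cup 28 mm across, 22 mm high, flat handle reaching 96 mm to its -x. Leave alone. Origin: under the cup.
- tweezers: Steel tweezers lying flat, 160 mm long. Leave alone. Origin: the middle, on the table.

How it is judged:
By the outcome, as a careful person would: the job done as asked, in the order asked, and still so for the second after the job is handed in, while the arm keeps its last pose, push and grip.
It also fails if it takes over 51 s, if anything falls off the work surface, if the arm or the gripper's body presses on something with over 40 N, if the wrist force passes 120 N, or if a joint passes its speed limit or range.

ROBOT

A 7-joint arm with a two-finger parallel gripper is mounted at the origin on the work surface. World frame = base frame: x ahead of the robot, y to its left, z up, the work surface at z = 0. Lengths are in m, angles in rad, forces in N, time in s.
With the tool pointing down it reaches from about 0.4 to 0.925 m from the base axis. Payload 5.6 kg.
Tool frame: the origin (TCP) lies on the centre line of the jaws, within the pads' length; the fingertips stand 8 mm ahead of it and the grasp point (between the pads) lies 11 mm behind it (manip.tips_ahead is the distance from the TCP to the fingertips, in m); z points along the fingers, y is the line along which they close (so a half turn about z gives the same grasp; the last joint's range is limited). The gripper opens to 85 mm and grips with 20 to 120 N. Pads are 22 mm wide; open, the fingers measure 114 mm over their backs; the gripper's body (76 mm by 85 mm) begins 54 mm behind the grasp point. The pads swing forward as they close: fully open they stand 13 mm farther back than shut.
Start: joints at [-1.172, 0.468, -0.012, 1.603, 0.006, 1.071, -0.056], TCP at [0.278, 0.588, 0.239] pointing down, gripper open.
Joint ranges: [-2.53, 2.53], [-0.31, 2.02], [-1.57, 1.55], [0.28, 2.44], [-1.29, 4.43], [0.15, 1.84], [-2.92, 2.92]. Speed limits (rad/s): [2.57, 2.57, 3.14, 3.14, 3.14, 3.14, 3.14].

INTERFACE

Orientations are given as [roll, pitch, yaw] about the fixed x, y, z axes, in that order (R = Rz(yaw) Ry(pitch) Rx(roll)).
In Python, from rig import manip gives the robot as it stands.
- The arm moves only by the tool drive_tool, never from a script. Its arguments are lists of equal length, an entry for each row: "grip": the opening, from 0 (shut) to 1 (fully open); "delta_pos": the shift along the tool's x, y, z in units of 25 mm (1.0 is 25 mm), a list of three; "twist": the turn about the tool's z in units of 10 degrees (1.0 is 10 degrees). A call has 1 to 10 rows; each row shifts and turns the commanded pose from where the row before left it, along the tool's axes as they then stand; what a row does not reach is not made up. A row lasts 1/8 s, in which the tool goes at most 62.5 mm and 10.7 degrees, less where a joint would pass 70% of its speed; a pose out of reach is approached as far as the arm can. A call is refused whole if a number of a shift passes 1 or a number of a turn 1, either way. A call with a gripper value outside its range is refused whole. The fingers move at their own pace and stop on an object; the grip force is fixed at half the most. Time passes only in rows, so rows that do not move let the fingers close. It gives the time, the measured TCP pose, the force, the opening and the grip force at its end, in the units of the state.
- manip.get_state(): the state, without advancing time (a new reading comes with each control period).
- manip.get_image(name): name is "scene" or "side" or "wrist"; returns (picture, depth): 480x640x3 uint8, red, green, blue; 480x640 float32, m along the optical axis (not along the pixel's ray), 0 where there is no reading.
- manip.get_calibration(name): a dict with "K" (3x3 intrinsics, pixels), "dist" ([k1, k2, p1, p2, k3] as OpenCV has them; the pictures are not rectified), "rvec" (rotation vector, rad) and "tvec" (3), from world to camera coordinates, as OpenCV has them. Camera axes: x right, y down, z forward; pixel columns grow to the right and rows downward; lengths in m; the calibration is good to about 2 mm. A picture is of the moment at which its call begins: read the wrist's pose just before it. get_calibration takes no time and is no camera call; for the wrist camera it gives the pose at the moment of the call.
- manip.finish_job(): hands the job in; it is judged then, once.
Trained networks look in the newest picture that a camera, given by its name, has taken for a name from the list of things; names that differ only in an ending like _2 or _b are one class to them, and where a whole thing is asked for, a point or a joint stands for the part that bears it (a point fixed in the world has none). Each returns a list of dicts, best first, with "conf" (0 to 1); they miss things now and then, are a little off and sometimes report something else, mostly with a low value. They report only what shows in the picture. A call takes as long as a camera call.
- manip.outline_of(name, camera): "mask" (480x640 bool, what is visible of it) and "centre" ([column, row] in pixels, amid what is visible of it).
The state is a dict: "t": time; "joint_positions": joint angles; "joint_vel": joint speeds; "effort": joint torques, N m; "eef_pos": TCP position; "tcp_rot": TCP orientation; "contact_force": force on the tool from outside, world axes, zero at the start; "moment": the same for the moment, N m; "grip_width": finger opening in m; "grip_force": force on a finger pad.
Only numpy, scipy, OpenCV 4.12 (cv2) and the standard library are available. Lean on these libraries where they do the work, as an engineer would, in place of code of your own. Each camera call takes 0.05 s, during which the arm holds its last target. There are 200 camera calls.

## Working session

There is one attempt and no reset: what is moved stays moved. The work goes in short steps, Python scripts to look and compute and a tool call to move; the robot and the scene stay as the last step left them, time stands still between calls to the robot, and variables do not carry over. Pictures are saved under pics/ and viewed, at most 10 in all, crops included, and the job is handed in when it is done.

Besides the shell and the picture viewer there is one more tool, called after "Request:" as name(argument=value, ...) on one line, values as JSON. drive_tool: Moves the arm, as the interface text tells. Its arguments: {"type":"object","properties":{"grip":{"type":"array"},"delta_pos":{"type":"array"},"twist":{"type":"array"}},"required":["grip","delta_pos","twist"]}

```bash
mkdir -p pics; cat > h.py <<'E'
import numpy as np, cv2
from rig import manip
def cal(n):
    c=manip.get_calibration(n); R=cv2.Rodrigues(np.array(c["rvec"],float))[0]
    return np.array(c["K"],float),np.array(c["dist"],float),R,np.array(c["tvec"],float).ravel()
def w3(n,uv,z,c=None):
    K,d,R,t=c or cal(n); uv=np.atleast_2d(np.array(uv,float))
    p=cv2.undistortPoints(uv[:,None],K,d)[:,0]
    return (np.c_[p,np.ones(len(p))]*np.asarray(z).reshape(-1,1)-t)@R
def ray(n,uv,c=None):
    K,d,R,t=c or cal(n)
    p=cv2.undistortPoints(np.array([[uv]],float),K,d)[0,0]
    v=R.T@np.r_[p,1]; return -R.T@t, v/np.linalg.norm(v)
def tri(rs):
    A=sum(np.eye(3)-np.outer(v,v) for o,v in rs); b=sum((np.eye(3)-np.outer(v,v))@o for o,v in rs)
    return np.linalg.solve(A,b)
def cloud(n,mask,dep,c=None):
    m=mask&(dep>0); r,cc=np.nonzero(m); return w3(n,np.c_[cc,r],dep[m],c)
def st():
    s=manip.get_state(); print({k:np.round(s[k],4).tolist() for k in("t","eef_pos","tcp_rot","contact_force","grip_width","grip_force")})
E
python3 - <<'E'
from h import *
st()
for n in("scene","side"):
    im,d=manip.get_image(n); cv2.imwrite(f"pics/{n}0.png",im[:,:,::-1]); np.save(f"{n}d.npy",d)
    K,dd,R,t=cal(n); print(n,"cam at",-R.T@t)
    for k in("probe","probe_grip","kiln","port","rack","middle_hook","pick","brush","jar_small","jar_wide"):
        for o in manip.outline_of(k,n)[:2]:
            p=cloud(n,o["mask"],d)
            c=o["centre"]
            print(k,round(o["conf"],2),np.round(c),o["mask"].sum(), len(p) and np.round([np.percentile(p,5,0),np.median(p,0),np.percentile(p,95,0)],3).tolist())
E
```

```text
{'t': 0.0, 'eef_pos': [0.2777, 0.5871, 0.2383], 'tcp_rot': [-3.1398, 0.0001, 2.6997], 'contact_force': [-0.2612, -0.5668, -0.2569], 'grip_width': 0.085, 'grip_force': 0.0}
scene cam at [1.00568356 0.10943353 1.01614306]
probe 0.63 [228. 260.] 482 [[0.559, -0.162, 0.155], [0.577, -0.143, 0.188], [0.585, -0.133, 0.235]]
probe_grip 0.87 [228. 264.] 429 [[0.562, -0.158, 0.156], [0.577, -0.144, 0.195], [0.583, -0.135, 0.235]]
probe_grip 0.68 [408. 213.] 638 [[0.238, 0.192, 0.001], [0.269, 0.237, 0.022], [0.351, 0.286, 0.029]]
kiln 0.68 [409. 306.] 7398 [[0.452, 0.163, 0.04], [0.571, 0.239, 0.126], [0.641, 0.323, 0.13]]
kiln 0.52 [298. 279.] 285 [[0.495, -0.022, 0.009], [0.515, -0.006, 0.041], [0.526, 0.01, 0.045]]
port 0.95 [409. 301.] 7439 [[0.46, 0.161, 0.04], [0.571, 0.238, 0.126], [0.641, 0.324, 0.13]]
port 0.42 [228. 264.] 527 [[0.55, -0.167, 0.154], [0.576, -0.144, 0.189], [0.585, -0.133, 0.235]]
rack 0.68 [193. 302.] 5175 [[0.543, -0.348, 0.012], [0.612, -0.239, 0.016], [0.649, -0.125, 0.159]]
rack 0.65 [312. 245.] 51 [[0.377, -0.008, -0.002], [0.389, 0.003, 0.002], [0.4, 0.01, 0.0
[... 1466 characters left out ...]
rack 0.27 [349. 228.] 6201 [[0.43, 0.153, 0.027], [0.531, 0.181, 0.091], [0.62, 0.291, 0.128]]
middle_hook 0.74 [431. 379.] 9272 [[0.538, -0.362, 0.01], [0.598, -0.276, 0.015], [0.646, -0.136, 0.158]]
pick 0.75 [447. 338.] 858 [[0.587, -0.35, 0.078], [0.596, -0.343, 0.17], [0.609, -0.331, 0.22]]
brush 0.67 [418. 306.] 649 [[0.574, -0.255, 0.092], [0.581, -0.249, 0.158], [0.592, -0.24, 0.204]]
jar_small 0.87 [348. 302.] 468 [[0.489, -0.027, 0.005], [0.504, -0.02, 0.034], [0.521, 0.006, 0.044]]
jar_small 0.32 [283. 336.] 365 [[0.354, -0.161, 0.0], [0.371, -0.082, 0.017], [0.389, -0.058, 0.022]]
jar_wide 0.58 [410. 295.] 180 [[0.604, -0.124, 0.006], [0.627, -0.017, 0.03], [0.662, 0.007, 0.114]]
```

View pics/scene0.png

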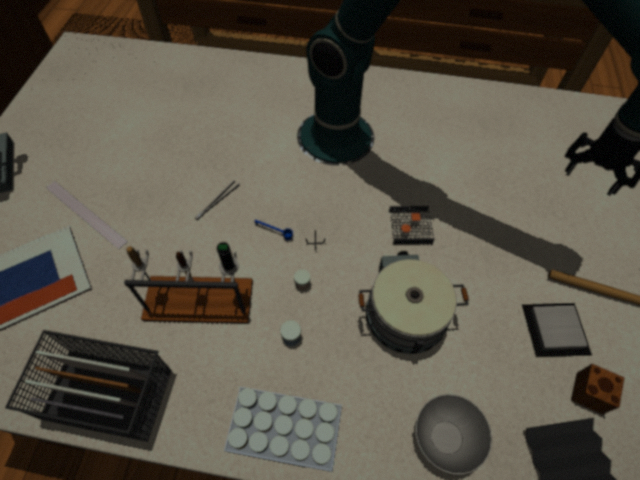

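View pics/side0.png

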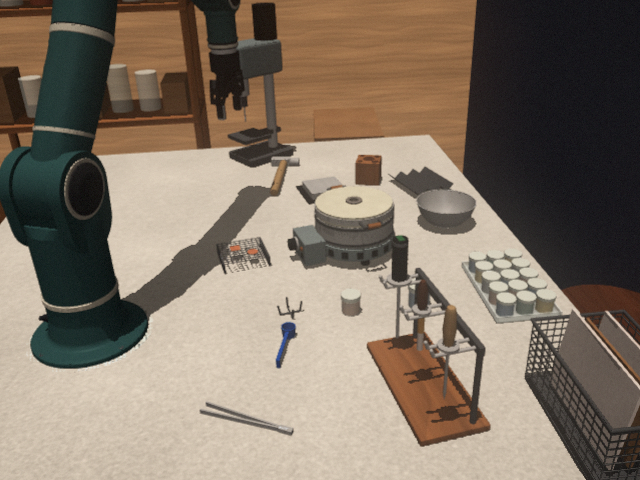

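```bash
python3 - <<'E'
from h import *
from scipy.optimize import least_squares
def top(P,z0,z1):
    q=P[(P[:,2]>z0)&(P[:,2]<z1)]; return q
def circ(P,r):
    f=least_squares(lambda c:np.hypot(*(P[:,:2]-c).T)-r,P[:,:2].mean(0),loss="soft_l1",f_scale=.002); return f.x,np.sqrt((f.fun**2).mean()),len(P)
for n in("scene","side"):
    im,d=manip.get_image(n); r,c=np.indices(d.shape)
    W=np.full(d.shape+(3,),np.nan); W[d>0]=cloud(n,d>0,d)
    m=(abs(W[...,0]-.57)<.03)&(abs(W[...,1]+.15)<.03)
    T=W[m&(W[...,2]>.229)]; print(n,"top",len(T),(T.min(0)+T.max(0))/2,T.max(0)-T.min(0))
    H=W[m&(W[...,2]>.17)&(W[...,2]<.228)]; print("handle",circ(H,.013))
    L=W[m&(W[...,2]>.145)&(W[...,2]<.165)]; print("shield",np.round(L.mean(0),3),len(L))
    S=W[m&(W[...,2]>.04)&(W[...,2]<.14)]; print("stem",np.median(S,0),len(S))
    # kiln lid
    k=(W[...,2]>.1225)&(W[...,2]<.129)&(abs(W[...,0]-.55)<.16)&(abs(W[...,1]-.24)<.16)
    L=W[k]; print("lid",len(L),np.percentile(L,1,0),np.percentile(L,99,0))
    th=(W[...,2]>.1285)&(W[...,2]<.14)&(abs(W[...,0]-.55)<.06)&(abs(W[...,1]-.24)<.06)
    t=W[th]; print("thimble",len(t),(t.min(0)+t.max(0))/2,t.max(0)-t.min(0), np.c_[c[th],r[th]].mean(0))
E
```

```text
scene top 126 [ 0.56928438 -0.14833491  0.23333365] [0.02799878 0.02414091 0.00851664]
handle (array([ 0.56802517, -0.14840234]), np.float64(0.0006774140793563341), 186)
shield [ 0.577 -0.144  0.157] 210
stem [ 0.57021142 -0.14573278  0.0957417 ] 8
lid 4203 [0.47137169 0.1629631  0.12284112] [0.6367649  0.32935779 0.12892246]
thimble 650 [0.55013765 0.2399219  0.1324313 ] [0.11951988 0.11982426 0.00785737] [413.74461538 297.38153846]
side top 124 [ 0.56759188 -0.15289791  0.23261258] [0.02523544 0.02298222 0.00697662]
handle (array([ 0.5682365 , -0.14987237]), np.float64(0.001363812964353942), 477)
shield [ 0.567 -0.158  0.157] 321
stem [ 0.56755147 -0.1521715   0.0922624 ] 171
lid 1937 [0.47025621 0.15844849 0.12286421] [0.63408952 0.32472926 0.12881563]
thimble 124 [0.55020529 0.23979677 0.13119567] [0.11849108 0.11764452 0.00538114] [354.         200.22580645]
```

The thermometer (black handle, green top) hangs on the hook nearest the kiln: scene (228,260), side (400,265). The hole is at about scene (414,295) and side (354,200). I'll raise and turn the tool, then look at the hole with the wrist camera on the way.

Request:
drive_tool(grip=[1, 1, 1, 1, 1, 1], delta_pos=[[0, 0, -0.8], [0, 0, -0.8], [0, 0, -0.8], [0, 0, -0.8], [0, 0, -0.8], [0, 0, -0.8]], twist=[0.9, 0.9, 0.9, 0.9, 1, 1])

```text
t: 1.95
eef_pos: [0.2779, 0.5875, 0.36]
tcp_rot: [3.142, -0.0, 1.717]
contact_force: [-1.1, -0.1, 0.7]
grip_width: 0.0855
grip_force: 0.0
```

Request:
drive_tool(grip=[1, 1, 1, 1, 1, 1, 1, 1], delta_pos=[[-1, 0.6, 0], [-1, 0.6, 0], [-1, 0.6, 0], [-1, 0.6, 0], [-1, 0.6, 0], [-1, 0.6, 0], [-1, 0.6, 0], [-1, 0.6, 0]], twist=[0, 0, 0, 0, 0, 0, 0, 0])

```text
t: 2.95
eef_pos: [0.4273, 0.4072, 0.3594]
tcp_rot: [3.141, -0.0, 1.722]
contact_force: [-0.9, 0.2, -0.6]
grip_width: 0.0857
grip_force: 0.0
```

Request:
drive_tool(grip=[1, 1, 1, 1, 1, 1, 1, 1], delta_pos=[[-1, 0.6, 0], [-1, 0.6, 0], [-1, 0.6, 0], [-1, 0.6, 0], [-1, 0.6, 0], [-1, 0.6, 0], [-1, 0.4, 0], [0, 0, 0]], twist=[0, 0, 0, 0, 0, 0, 0, 0])

```text
t: 3.95
eef_pos: [0.5532, 0.2476, 0.3595]
tcp_rot: [3.141, 0.001, 1.718]
contact_force: [-0.2, -0.2, 0.0]
grip_width: 0.0854
grip_force: 0.0
```

```bash
cat > hole.py <<'E'
from h import *
def hole(n,guess=np.array([.553,.243,.130]),save=None):
    "dark ellipse of the hole rim near guess -> pixel centre"
    c=cal(n); im,d=manip.get_image(n); K,dd,R,t=c
    uv=cv2.projectPoints(guess[None],cv2.Rodrigues(R)[0],t,K,dd)[0][0,0]
    if save: cv2.imwrite(save,im[:,:,::-1])
    return im,d,c,uv
E
python3 - <<'E'
from hole import *
st()
im,d,c,uv=hole("wrist",save="pics/w1.png"); print(uv, "cam",-c[2].T@c[3], "axis",c[2][2])
for o in manip.outline_of("port","wrist")[:2]: print(o["conf"],o["centre"],o["mask"].sum())
E
```

```text
{'t': 3.95, 'eef_pos': [0.5532, 0.2476, 0.3595], 'tcp_rot': [3.1409, 0.0009, 1.7179], 'contact_force': [-0.1701, -0.2321, 0.0488], 'grip_width': 0.0854, 'grip_force': 0.0}
[316.78378257 208.06910989] cam [0.53988311 0.33046842 0.49387847] axis [ 0.0487567  -0.32555239 -0.94426608]
0.79 [309.5, 194.4] 24820
```

View pics/w1.png

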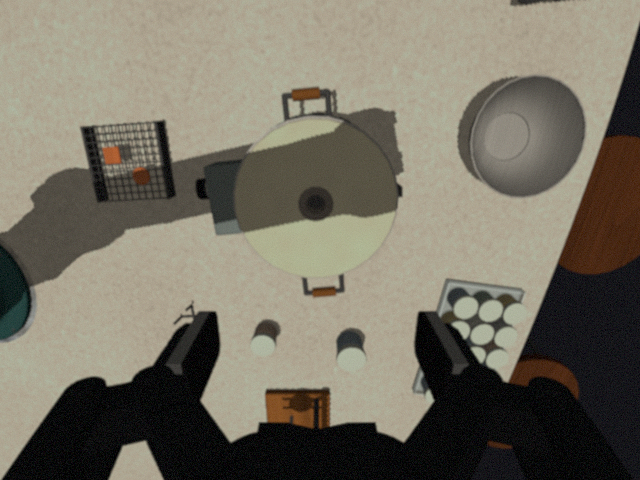

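The wrist view shows the kiln with the thimble and its dark hole centred near (316,203). I'll fit the hole in all views.

```bash
cat >> hole.py <<'E'
def dark(im,uv,r,q):
    g=cv2.cvtColor(im,cv2.COLOR_RGB2GRAY); u,v=np.round(uv).astype(int)
    p=g[v-r:v+r+1,u-r:u+r+1]; m=(p<q).astype(np.uint8)
    n,lab,s,cen=cv2.connectedComponentsWithStats(m)
    i=1+np.argmin([np.hypot(*(c-r))-s_[4]*.02 for c,s_ in zip(cen[1:],s[1:])])
    return cen[i]+[u-r,v-r],s[i],p
E
python3 - <<'E'
from hole import *
T=[]
for n,g in(("wrist",(316,203)),("scene",(414,295)),("side",(354,200))):
    im,d,c,uv=hole(n); r=24 if n=="wrist" else 16
    G=cv2.cvtColor(im,cv2.COLOR_RGB2GRAY); u,v=g
    p=G[v-r:v+r+1,u-r:u+r+1]; T.append(cv2.resize(p,(260,260),interpolation=cv2.INTER_NEAREST))
    for q in(np.percentile(G[v-3:v+4,u-3:u+4],50)*f for f in(1.1,1.3,1.6,2)):
        ce,s,_=dark(im,g,r,q); o,w=ray(n,ce,c); print(n,round(q),ce.round(1),s, (o+w*(.130-o[2])/w[2]).round(4))
    print(n,"centre row",G[v,u-r:u+r+1].tolist())
cv2.imwrite("pics/holes.png",np.hstack(T))
E
```

```text
wrist 31 [316.9 205.6] [ 17  21  17  13 120] [0.551  0.2493 0.13  ]
wrist 36 [316.7 206.8] [ 15  20  20  19 225] [0.5509 0.2479 0.13  ]
wrist 45 [316.4 206.9] [ 10  13  28  27 385] [0.5507 0.2477 0.13  ]
wrist 56 [316.4 206.2] [  8  12  34  31 819] [0.5506 0.2485 0.13  ]
wrist centre row [83, 85, 80, 78, 85, 80, 80, 76, 60, 46, 44, 50, 54, 42, 46, 46, 47, 34, 30, 24, 23, 29, 31, 24, 26, 29, 18, 21, 23, 29, 31, 30, 38, 41, 38, 37, 45, 45, 46, 43, 38, 58, 78, 83, 85, 86, 84, 80, 88]
scene 25 [415.7 295.7] [13 13 11  8 56] [0.555  0.2495 0.13  ]
scene 30 [415.2 294.7] [ 12   9  12  14 113] [0.5528 0.2485 0.13  ]
scene 37 [415.4 294.6] [ 11   8  14  16 168] [0.5524 0.2487 0.13  ]
scene 46 [415.5 294.7] [ 10   8  16  17 205] [0.5526 0.249  0.13  ]
scene centre row [149, 148, 146, 145, 146, 147, 136, 110, 83, 63, 48, 35, 27, 19, 20, 21, 22, 23, 25, 24, 21, 23, 25, 25, 35, 42, 51, 55, 57, 55, 58, 56, 58]
side 77 [352.4 198.9] [ 7 12 17  8 79] [0.5503 0.2495 0.13  ]
side 91 [352.6 195.3] [  0   3  33  19 360] [0.554  0.2696 0.13  ]
side 112 [353.3 195.1] [  0   3  33  19 494] [0.5556 0.2705 0.13  ]
side 140 [353.4 195.2] [  0   2  33  21 514] [0.5559 0.2701 0.13  ]
side centre row [92, 89, 91, 91, 88, 89, 88, 75, 64, 63, 64, 63, 62, 66, 70, 72, 75, 69, 68, 65, 75, 85, 82, 78, 81, 89, 120, 145, 140, 140, 143, 176, 183]
```

View pics/holes.png

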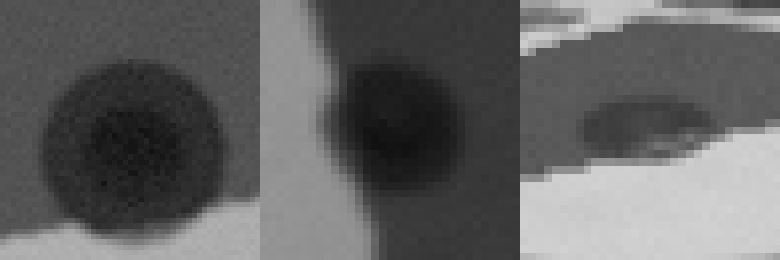

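Request:
drive_tool(grip=[1, 1, 1, 1, 1, 1, 1, 1], delta_pos=[[-1, -0.1, 0], [-1, -0.1, 0], [-1, -0.1, 0], [-1, -0.1, 0], [-1, -0.1, 0], [-1, -0.1, 0], [-1, -0.1, 0], [-1, -0.1, 0]], twist=[0, 0, 0, 0, 0, 0, 0, 0])

```text
t: 5.2
eef_pos: [0.562, 0.0473, 0.3595]
tcp_rot: [3.141, 0.0, 1.722]
contact_force: [0.1, 0.3, 0.3]
grip_width: 0.0852
grip_force: 0.0
```

Request:
drive_tool(grip=[1, 1, 1, 1, 1, 1, 1, 1, 1], delta_pos=[[-1, -0.1, 0], [-1, -0.1, 0], [-1, -0.1, 0], [-1, -0.1, 0], [-1, -0.1, 0], [-1, -0.2, 0], [-1, -0.2, 0], [-0.8, -0.1, 0], [0, 0, 0]], twist=[0, 0, 0, 0, 0, 0, 0, 0, 0])

```text
t: 6.32
eef_pos: [0.5662, -0.1498, 0.3595]
tcp_rot: [-3.142, 0.001, 1.718]
contact_force: [-0.7, 0.6, 0.5]
grip_width: 0.0854
grip_force: 0.0
```

```bash
python3 - <<'E'
from hole import *
st()
im,d,c,uv=hole("wrist",save="pics/w2.png")
W=np.full(d.shape+(3,),np.nan); W[d>0]=cloud("wrist",d>0,d,c)
m=(abs(W[...,0]-.57)<.03)&(abs(W[...,1]+.15)<.035)
for z0,z1 in((.226,.245),(.16,.225),(.14,.16)):
    P=W[m&(W[...,2]>z0)&(W[...,2]<z1)]
    if len(P): print(z0,len(P),np.median(P,0),(P.min(0)+P.max(0))/2,np.ptp(P,axis=0))
for o in manip.outline_of("probe_grip","wrist")[:2]: print(o["conf"],o["centre"],o["mask"].sum())
# hole, from unshadowed scene/side now
for n,g in(("scene",(414,295)),("side",(354,200))):
    im,d,c,uv=hole(n); r=16
    G=cv2.cvtColor(im,cv2.COLOR_RGB2GRAY); u,v=g
    p=G[v-r:v+r+1,u-r:u+r+1]; cv2.imwrite(f"pics/p{n}.png",cv2.resize(p,(330,330),interpolation=cv2.INTER_CUBIC))
    for q in(40,60,80,100,120):
        try:
            ce,s,_=dark(im,g,r,q); o,w=ray(n,ce,c); print(n,q,ce.round(1),s, (o+w*(.130-o[2])/w[2]).round(4))
        except Exception as e: print(q,e)
a=[cv2.imread(f"pics/p{n}.png") for n in("scene","side")]; cv2.imwrite("pics/holes2.png",np.hstack(a))
E
```

```text
{'t': 6.325, 'eef_pos': [0.5662, -0.1498, 0.3595], 'tcp_rot': [-3.1416, 0.0008, 1.7182], 'contact_force': [-0.669, 0.5654, 0.5283], 'grip_width': 0.0854, 'grip_force': 0.0}
0.226 865 [ 0.56577312 -0.14782075  0.23277754] [ 0.56613864 -0.14923137  0.23075181] [0.02634798 0.02597886 0.00950229]
0.16 425 [ 0.56425747 -0.13866617  0.19605958] [ 0.55972762 -0.15061791  0.19240394] [0.03863382 0.02869294 0.0647084 ]
0.14 862 [ 0.56820719 -0.1414317   0.15650041] [ 0.56998837 -0.147495    0.15461106] [0.05978728 0.03616831 0.01057651]
0.92 [318.0, 213.8] 1900
0.29 [192.5, 44.6] 346
scene 40 [414.6 294.4] [13 12  8  8 48] [0.5523 0.247  0.13  ]
scene 60 [414.5 294.3] [12 11 10 10 79] [0.5522 0.2468 0.13  ]
scene 80 [414.3 295.2] [  9   9  16  15 175] [0.5543 0.2465 0.13  ]
scene 100 [414.2 294.8] [  8   8  17  16 217] [0.5535 0.2464 0.13  ]
scene 120 [414.1 294.9] [  7   7  19  18 261] [0.5536 0.2461 0.13  ]
40 attempt to get argmin of an empty sequence
60 attempt to get argmin of an empty sequence
side 80 [356. 199.] [18 15  1  1  1] [0.5583 0.2478 0.13  ]
side 100 [353.2 199.1] [11 14  9  3 22] [0.5519 0.2481 0.13  ]
side 120 [353.3 200.1] [ 8 13 16  7 58] [0.5514 0.2427 0.13  ]
```

View pics/w2.png

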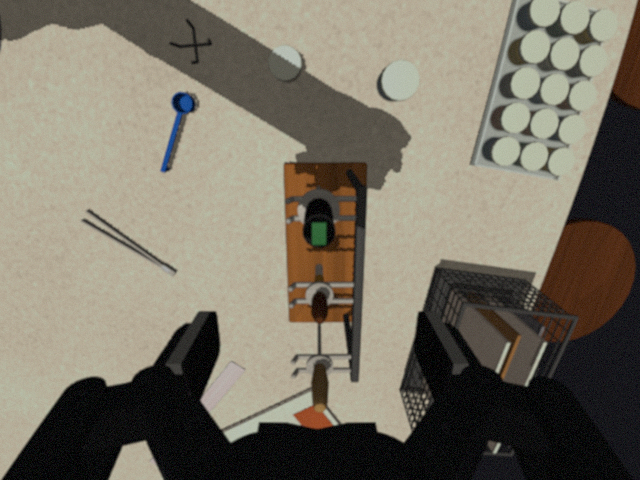

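View pics/holes2.png

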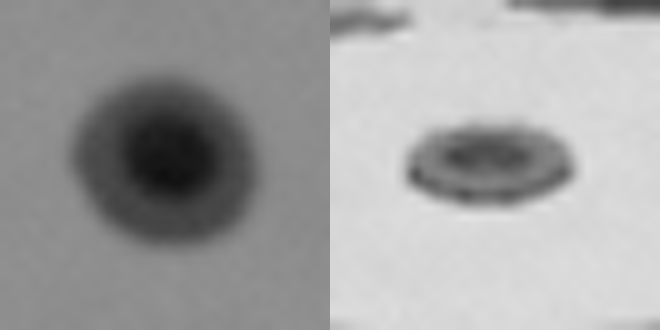

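The wrist view confirms the probe, with its green readout at (318,232), in line with the jaws, and the hooks level along the tool's y. Probe axis is about (0.567,-0.149) and hole about (0.552,0.2475), with all three cameras agreeing. I'll lower straight down and grip.

Request:
drive_tool(grip=[1, 1, 1, 1, 1, 1, 1, 1, 1, 1], delta_pos=[[0.03, 0.03, 0.8], [0, 0, 0.8], [0, 0, 0.8], [0, 0, 0.8], [0, 0, 0.8], [0, 0, 0.8], [0, 0, 0.8], [0, 0, 0.8], [0, 0, 0.5], [0, 0, 0]], twist=[0, 0, 0, 0, 0, 0, 0, 0, 0, 0])

```text
t: 7.78
eef_pos: [0.5675, -0.1456, 0.1861]
tcp_rot: [-3.14, -0.001, 1.723]
contact_force: [0.2, 0.3, 0.9]
grip_width: 0.0852
grip_force: 0.0
```

Request:
drive_tool(grip=[0, 0, 0, 0, 0, 0, 0, 0, 0, 0], delta_pos=[[0, 0, 0], [0, 0, 0], [0, 0, 0], [0, 0, 0], [0, 0, 0], [0, 0, 0], [0, 0, 0], [0, 0, 0], [0, 0, 0], [0, 0, 0]], twist=[0, 0, 0, 0, 0, 0, 0, 0, 0, 0])

```text
t: 9.02
eef_pos: [0.5681, -0.1464, 0.1873]
tcp_rot: [3.141, 0.0, 1.722]
contact_force: [-1.3, 0.9, 5.6]
grip_width: 0.0247
grip_force: 58.8
```

Request:
drive_tool(grip=[0, 0, 0, 0, 0, 0], delta_pos=[[0, 0, -0.2], [0, 0, -0.3], [0, 0, -0.3], [0, 0, -0.3], [0, 0, -0.1], [0, 0, 0]], twist=[0, 0, 0, 0, 0, 0])

```text
t: 9.78
eef_pos: [0.5679, -0.1463, 0.217]
tcp_rot: [3.141, 0.0, 1.722]
contact_force: [-0.4, 0.3, -1.5]
grip_width: 0.025
grip_force: 58.8
```

```bash
cat > probe.py <<'E'
from hole import *
def probe(box,save=None):
    e=np.array(manip.get_state()["eef_pos"]); out={}
    for n in("scene","side"):
        im,d,c,uv=hole(n,save=f"pics/{save}{n}.png" if save else None)
        W=np.full(d.shape+(3,),np.nan); W[d>0]=cloud(n,d>0,d,c)
        q=W-e; near=np.hypot(q[...,0],q[...,1])<.03
        S=W[near&(q[...,2]<-.055)&(q[...,2]>-.16)]
        if len(S)>8:
            a=np.polyfit(S[:,2],S[:,:2],1); print(n,len(S),"stem slope",a[0].round(3),"mean",np.median(S,0).round(4),"zmin",np.percentile(S[:,2],2).round(4))
        else: print(n,len(S))
        B=W[near&(q[...,2]<-.026)&(q[...,2]>-.05)]
        print("shield",len(B),(np.median(B,0)-e).round(4) if len(B) else "")
E
python3 -c "
from probe import *
st(); probe(0,'l')"
```

```text
{'t': 9.775, 'eef_pos': [0.5679, -0.1463, 0.217], 'tcp_rot': [3.1413, 0.0, 1.7225], 'contact_force': [-0.3632, 0.3016, -1.5106], 'grip_width': 0.025, 'grip_force': 58.7874}
scene 92 stem slope [0.199 0.043] mean [ 0.5775 -0.1457  0.1518] zmin 0.0885
shield 140 [ 0.0112  0.0072 -0.03  ]
side 358 stem slope [ 0.014 -0.003] mean [ 0.5677 -0.1518  0.1507] zmin 0.0694
shield 206 [-0.0024 -0.014  -0.0301]
```

```bash
python3 -c "
import cv2
a=cv2.imread('pics/lside.png')[200:400,330:530]; cv2.imwrite('pics/lc.png',cv2.resize(a,None,fx=3,fy=3))"
```

```text
(no output)
```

View pics/lc.png

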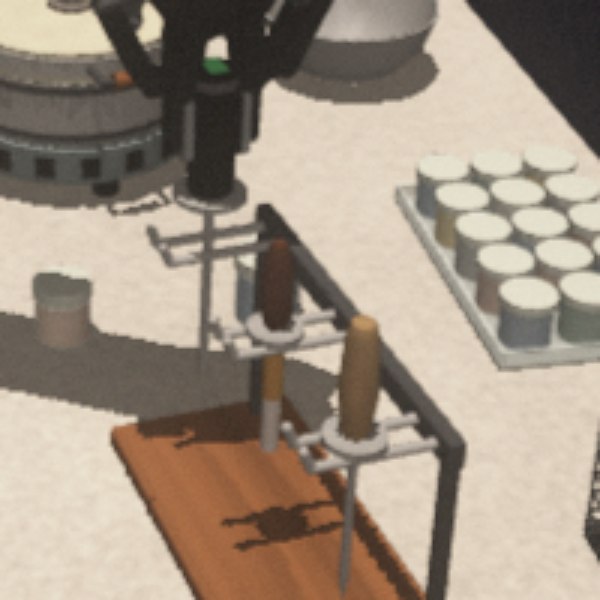

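The side view shows the probe clear of its hook, upright in the jaws. I'll bring it out along the rack's -x (tool -y), then raise.

Request:
drive_tool(grip=[0, 0, 0, 0, 0, 0, 0], delta_pos=[[0, -0.3, 0], [0, -0.6, 0], [0, -0.6, 0], [0, -0.6, 0], [0, -0.6, 0], [0, -0.6, 0], [0, -0.3, 0]], twist=[0, 0, 0, 0, 0, 0, 0])

```text
t: 10.75
eef_pos: [0.4778, -0.1601, 0.2169]
tcp_rot: [3.141, -0.0, 1.722]
contact_force: [0.0, 0.4, -1.0]
grip_width: 0.0247
grip_force: 58.8
```

Request:
drive_tool(grip=[0, 0, 0, 0, 0, 0, 0, 0, 0], delta_pos=[[0, 0, -0.4], [0, 0, -0.7], [0, 0, -0.7], [0, 0, -0.7], [0, 0, -0.7], [0, 0, -0.7], [0, 0, -0.7], [0, 0, -0.4], [0, 0, 0]], twist=[0, 0, 0, 0, 0, 0, 0, 0, 0])

```text
t: 11.88
eef_pos: [0.4794, -0.16, 0.3426]
tcp_rot: [3.14, 0.0, 1.723]
contact_force: [-1.0, 0.7, -0.9]
grip_width: 0.0246
grip_force: 58.9
```

```bash
python3 -c "
from probe import *
st(); probe(0)
s=manip.get_state();e=s['eef_pos'];y=s['tcp_rot'][2]
d=np.array([.552,.2475])-e[:2]; print(d@[np.cos(y),np.sin(y)]/.025,d@[np.sin(y),-np.cos(y)]/.025)"
```

```text
{'t': 11.875, 'eef_pos': [0.4794, -0.16, 0.3426], 'tcp_rot': [3.1399, 0.0005, 1.7226], 'contact_force': [-1.01, 0.7382, -0.8615], 'grip_width': 0.0246, 'grip_force': 58.9078}
scene 83 stem slope [ 0.001 -0.   ] mean [ 0.4822 -0.1608  0.241 ] zmin 0.1918
shield 172 [ 0.0112  0.0053 -0.0297]
side 204 stem slope [0.003 0.007] mean [ 0.4789 -0.1654  0.243 ] zmin 0.1928
shield 239 [-0.0011 -0.0134 -0.0306]
15.661571804326417 5.359023772824763
```

Request:
drive_tool(grip=[0, 0, 0, 0, 0, 0, 0, 0, 0], delta_pos=[[0.4, 0.1, 0], [0.8, 0.3, 0], [0.9, 0.3, 0], [0.9, 0.3, 0], [0.9, 0.3, 0], [0.9, 0.3, 0], [0.9, 0.3, 0], [0.9, 0.3, 0], [0.9, 0.3, 0]], twist=[0, 0, 0, 0, 0, 0, 0, 0, 0])

```text
t: 13.1
eef_pos: [0.512, 0.0365, 0.3412]
tcp_rot: [-3.141, -0.0, 1.723]
contact_force: [0.3, 0.5, -1.5]
grip_width: 0.0249
grip_force: 58.9
```

Request:
drive_tool(grip=[0, 0, 0, 0, 0, 0, 0, 0, 0, 0], delta_pos=[[0.9, 0.3, 0], [0.9, 0.3, 0], [0.9, 0.3, 0], [0.9, 0.3, 0], [0.9, 0.3, 0], [0.9, 0.3, 0], [0.9, 0.3, 0], [0.9, 0.3, 0], [0.4, 0.2, 0], [0.4, 0.1, 0]], twist=[0, 0, 0, 0, 0, 0, 0, 0, 0, 0])

```text
t: 14.35
eef_pos: [0.5492, 0.2429, 0.3416]
tcp_rot: [-3.141, 0.001, 1.722]
contact_force: [-0.8, -1.4, -1.0]
grip_width: 0.025
grip_force: 58.9
```

Request:
drive_tool(grip=[0, 0, 0, 0], delta_pos=[[0.3, 0.3, 0], [0.1, 0.2, 0], [0, 0, 0], [0, 0, 0]], twist=[0, 0, 0, 0])

```text
t: 14.85
eef_pos: [0.5598, 0.2539, 0.3418]
tcp_rot: [-3.142, 0.0, 1.721]
contact_force: [-0.2, -0.1, -1.6]
grip_width: 0.0245
grip_force: 58.9
```

```bash
cat > chk.py <<'E'
from probe import *
st(); probe(0)
im,d,c,uv=hole("wrist",save="pics/w3.png")
T=[]
for n,g in(("scene",(414,285)),("side",(354,185))):
    im,d,c,_=hole(n); u,v=g; T.append(cv2.resize(im[v-40:v+40,u-40:u+40,::-1],(400,400),interpolation=cv2.INTER_CUBIC))
cv2.imwrite("pics/two.png",np.hstack(T))
s=manip.get_state();e=s['eef_pos'];y=s['tcp_rot'][2]
d=np.array([.552,.2495])-e[:2]; print(d@[np.cos(y),np.sin(y)]/.025,d@[np.sin(y),-np.cos(y)]/.025)
E
python3 chk.py
```

```text
{'t': 14.85, 'eef_pos': [0.5598, 0.2539, 0.3418], 'tcp_rot': [-3.1415, 0.0003, 1.7215], 'contact_force': [-0.154, -0.0973, -1.5987], 'grip_width': 0.0245, 'grip_force': 58.9444}
scene 73 stem slope [0.013 0.006] mean [0.5624 0.2496 0.2383] zmin 0.1954
shield 190 [ 0.0118 -0.0105 -0.0301]
side 83 stem slope [0.004 0.011] mean [0.56   0.2476 0.2387] zmin 0.1926
shield 107 [-0.0007 -0.0143 -0.0303]
-0.14595680707141742 -0.3326644108459501
```

View pics/two.png

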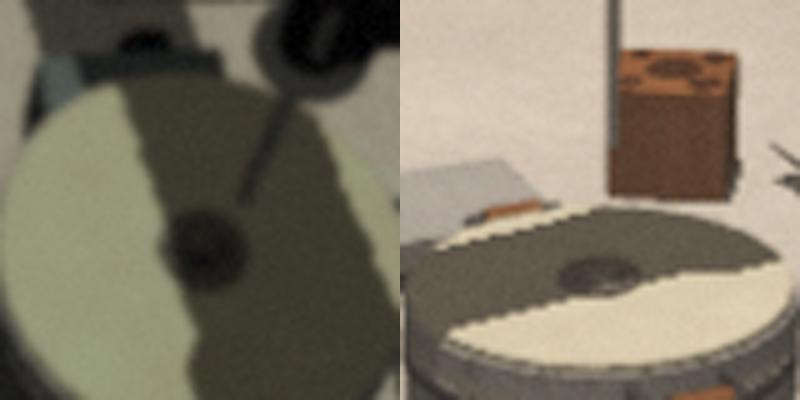

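The scene view has the hole centre at about (415,294) with the tip to its upper right. The side view has the stem right of and above the hole. The stem axis is at about (0.560,0.2505), so I'll shift by (-8,-3) mm, lower partway and check.

Request:
drive_tool(grip=[0, 0, 0, 0, 0, 0, 0], delta_pos=[[-0.08, -0.33, 0], [0, 0, 0], [0, 0, 0.5], [0, 0, 0.5], [0, 0, 0.5], [0, 0, 0.2], [0, 0, 0]], twist=[0, 0, 0, 0, 0, 0, 0])

```text
t: 15.98
eef_pos: [0.5517, 0.2512, 0.2987]
tcp_rot: [-3.141, 0.0, 1.722]
contact_force: [-0.2, 0.3, -0.5]
grip_width: 0.025
grip_force: 59.0
```

```bash
python3 chk.py
```

```text
{'t': 15.975, 'eef_pos': [0.5517, 0.2512, 0.2987], 'tcp_rot': [-3.1408, 0.0005, 1.7223], 'contact_force': [-0.1725, 0.3154, -0.5156], 'grip_width': 0.025, 'grip_force': 58.9989}
scene 60 stem slope [0.018 0.009] mean [0.554  0.2468 0.196 ] zmin 0.1528
shield 176 [ 0.0121 -0.0113 -0.0299]
side 82 stem slope [-0.001 -0.005] mean [0.5521 0.2455 0.1972] zmin 0.1508
shield 109 [-0.0002 -0.0138 -0.03  ]
-0.07441567735164943 -0.016536452142640833
```

View pics/two.png

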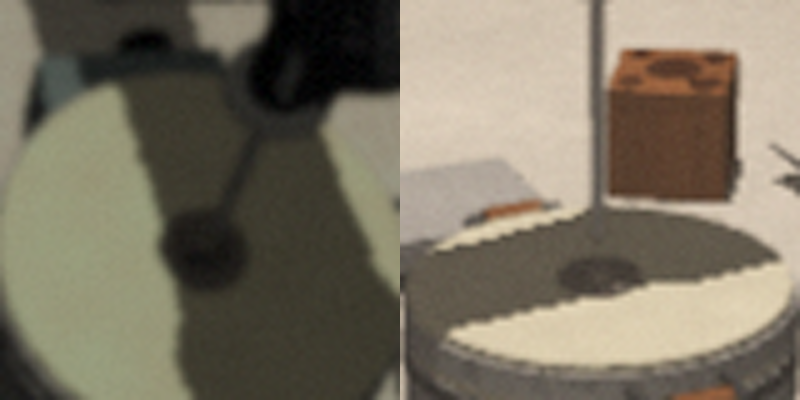

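The stem axis lies within 1 mm of the hole centre in both cameras, and in the picture it lines up above it. I'll lower 65 mm slowly.

Request:
drive_tool(grip=[0, 0, 0, 0, 0, 0, 0, 0, 0, 0], delta_pos=[[-0.02, 0, 0.2], [0, 0, 0.3], [0, 0, 0.3], [0, 0, 0.3], [0, 0, 0.3], [0, 0, 0.3], [0, 0, 0.3], [0, 0, 0.3], [0, 0, 0.2], [0, 0, 0.1]], twist=[0, 0, 0, 0, 0, 0, 0, 0, 0, 0])

```text
t: 17.48
eef_pos: [0.5519, 0.2508, 0.2339]
tcp_rot: [-3.141, 0.0, 1.722]
contact_force: [-0.2, 0.4, -1.3]
grip_width: 0.0247
grip_force: 59.0
```

Request:
drive_tool(grip=[0, 0, 0, 0], delta_pos=[[0, 0, 0], [0, 0, 0], [0, 0, 0], [0, 0, 0]], twist=[0, 0, 0, 0])

```text
t: 17.98
eef_pos: [0.552, 0.2509, 0.2345]
tcp_rot: [3.141, -0.0, 1.722]
contact_force: [0.3, -0.0, -1.0]
grip_width: 0.0245
grip_force: 59.0
```

```bash
cat > fin.py <<'E'
from probe import *
st()
e=np.array(manip.get_state()["eef_pos"])
A=[]
for k in range(3):
  for n in("scene","side"):
    im,d,c,uv=hole(n); W=np.full(d.shape+(3,),np.nan); W[d>0]=cloud(n,d>0,d,c)
    m=(np.hypot(W[...,0]-.552,W[...,1]-.2485)<.015)&(W[...,2]>.14)&(W[...,2]<.19)
    S=W[m]; cam=-c[2].T@c[3]; v=(cam-[.552,.248,.16])[:2]; v/=np.linalg.norm(v)
    sh=W[(np.hypot(*(W[...,:2]-e[:2]).transpose(2,0,1))<.03)&(abs(W[...,2]-.204)<.012)]
    print(n,len(S),"axis",(np.median(S[:,:2],0)-.0025*v).round(4),"shield top z",np.median(sh[:,2]).round(4))
im,d,c,_=hole("side"); cv2.imwrite("pics/end.png",np.hstack([cv2.resize(manip.get_image("scene")[0][245:325,374:454,::-1],(400,400),interpolation=3),cv2.resize(im[145:225,314:394,::-1],(400,400),interpolation=3)]))
E
python3 fin.py
```

```text
{'t': 17.975, 'eef_pos': [0.552, 0.2509, 0.2345], 'tcp_rot': [3.1413, -0.0001, 1.7223], 'contact_force': [0.3145, -0.0355, -0.9569], 'grip_width': 0.0245, 'grip_force': 58.9988}
scene 16 axis [0.551  0.2475] shield top z 0.2049
side 42 axis [0.5527 0.2481] shield top z 0.2052
scene 16 axis [0.5507 0.2472] shield top z 0.2045
side 41 axis [0.5527 0.2463] shield top z 0.2052
scene 16 axis [0.5511 0.2475] shield top z 0.2049
side 41 axis [0.553  0.2479] shield top z 0.2053
```

View pics/end.png

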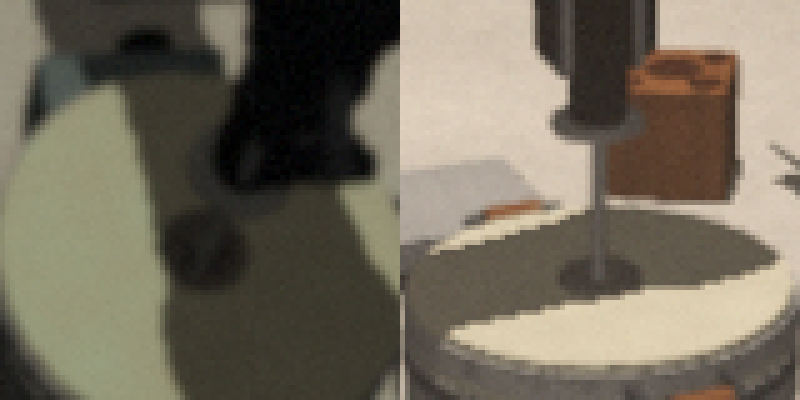

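The side view shows the stem in the middle of the thimble at about (598,280), upright. The shield top is at 0.205, which puts the tip about 49 mm below the rim, and there is no contact force beyond the probe's weight. I'll hand it in.

```bash
python3 -c "
from rig import manip
print(manip.finish_job())"
```

```text
the job is handed in; nothing more can be done
None
```

The job is handed in: the thermometer is off its hook and held still and upright in the lid hole, about 1 mm from its centre, with the tip about 49 mm below the rim and no contact with the kiln measured.

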